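# Release the safety catch and open the wide gauge cabinet

### The arm

A 6-joint arm with a two-finger parallel gripper is mounted at the origin on the work surface. World frame = base frame: x ahead of the robot, y to its left, z up, the work surface at z = 0. Lengths are in mm, angles in rad, forces in N, time in s.
With the tool pointing down it reaches from about 350 to 875 mm from the base axis. Payload 4.2 kg.
Tool frame: the origin (TCP) lies midway between the tips of the shut fingers; the grasp point (between the pads) lies 19 mm behind it (arm.tcp_to_grasp is the distance from the TCP to the grasp point, in mm); z points along the fingers, y is the line along which they close (so a half turn about z gives the same grasp; the last joint's range is limited). The gripper opens to 85 mm and grips with 20 to 120 N. Pads are 22 mm wide; open, the fingers measure 114 mm over their backs; the gripper's body (76 mm by 85 mm) begins 54 mm behind the grasp point. The pads swing forward as they close: fully open they stand 13 mm farther back than shut.
Start: joints at [-0.869, 0.385, 0.008, 0, -1.194, -0.259], TCP at [267.806, -564.694, 231.312] pointing down, gripper open.
Joint ranges: [-3.14, 3.14], [-1.21, 2.06], [-1.07, 1.41], [-3.16, 2.05], [-2.99, -0.16], [-3.1, 3.1]. Speed limits (rad/s): [2.79, 2.79, 3.14, 3.14, 3.14, 3.14].

### API

Orientations are given as a unit quaternion [x, y, z, w].
In Python, from bench import arm gives the robot as it stands.
- The arm moves only by the tool arm_command, never from a script. Its argument "rows" is a list of rows, each a list of 2 entries, a list of its own where there are three numbers: the shift along the tool's x, y, z as a fraction of full scale, then the turn, a rotation vector about the tool's x, y, z as a fraction of full scale. In form: [[[x, y, z], [wx, wy, wz]], ...]. A call has 1 to 5 rows; each row is the pose to reach, as a shift and turn from the pose commanded when the call began, along the tool's axes at that moment, turning the shorter way round; what a row does not reach only later rows make up. Full scale, the value 1, is 0.25 m for a shift and 180 degrees for a turn. A row lasts 1/10 s, in which the tool goes at most 50 mm and 8.59 degrees, less where a joint would pass 70% of its speed; a pose out of reach is approached as far as the arm can. A call with a number of a shift or a turn outside -1 to 1 is refused whole. A call with a gripper value outside its range is refused whole. "grip" is the opening, from 0 (shut) to 1 (fully open), set as the call begins (left out, the last holds). The fingers move at their own pace and stop on an object; the grip force is fixed at half the most. Time passes only in rows, so rows that repeat a pose let the fingers close. It gives the time, the measured TCP pose, the force, the opening and the grip force at its end, in the units of the state.
- arm.read_state(): the state, without advancing time (a new reading comes with each control period).
- arm.get_image(name): name is "scene" or "top"; returns (picture, depth): 420x560x3 uint8, blue, green, red; 420x560 float32, mm along the optical axis (not along the pixel's ray), 0 where there is no reading.
- arm.camera_info(name): a dict with "fx", "fy", "cx", "cy" (pixels), "extrinsics" (4x4, takes a point from camera to world coordinates). Camera axes: x right, y down, z forward; pixel columns grow to the right and rows downward; lengths in mm; the calibration is good to about 2 mm. A picture is of the moment at which its call begins. camera_info takes no time and is no camera call.
- arm.job_done(): hands the job in; it is judged then, once.
Trained networks look in the newest picture that a camera, given by its name, has taken for a name from the list of things; names that differ only in an ending like _2 or _b are one class to them, and where a whole thing is asked for, a point or a joint stands for the part that bears it (a point fixed in the world has none). Each returns a list of dicts, best first, with "score" (0 to 1); they miss things now and then, are a little off and sometimes report something else, mostly with a low value. They report only what shows in the picture. A call takes as long as a camera call.
- arm.spot_in(camera, query): "position" ([column, row] in pixels, amid what is visible of it).
The state is a dict: "clock": time; "joints": joint angles; "joint_vel": joint speeds; "joint_efforts": joint torques, N m; "position": TCP position; "ee_rot": TCP orientation; "contact_force": force on the tool from outside, world axes, zero at the start; "wrist_torque": the same for the moment, N m; "gripper_width": finger opening in mm; "grasp_force": force on a finger pad.
Only numpy, scipy, OpenCV 4.12 (cv2) and the standard library are available. Lean on these libraries where they do the work, as an engineer would, in place of code of your own. Each camera call takes 0.05 s, during which the arm holds its last target. There are 200 camera calls.

### The job

Two small steel cabinets stand on the machine-shop bench, each with its door ajar on a safety catch. Open the wide one: reach down into the gap behind its door, press the steel catch tab down and, keeping it down, pull the door open to at least 60 degrees from shut, then let go. Leave the narrow cabinet's door ajar on its own catch.

Things in the scene. Friction and masses are not known exactly. Their poses are not given: they have to be found in the camera images.
- wide_cabinet: Wide grey steel cabinet, white upright door over its whole front: 260 mm wide, 160 deep, 170 tall, fixed (the narrow bystander is alike, 170 wide, on either side). Origin: centre of underside; front looks along its -x, z up. Door ajar: its catch tab's end pin sits behind a lip under the roof. Tab spring 3 to 6 N, 16 mm travel; press 11 mm or more until the door is past 0.5 rad. It springs back.
- wide_catch (a point): Spot to press: top of the steel catch tab (44 mm wide, on the wide door's back, moves with it), in the gap behind the door, 21 mm below the door's and cabinet's tops; slides down. Axes: z up, x square to the door from its back to the cabinet, y along the door to its hinge. Door's back: 25 mm along -x. Hinge axis: 200 mm along +y, 25 mm along -x. Gap 45 to 53 mm; a finger in it can pull the door.
- wide_door (a joint): Opening angle of the wide door, rad: 0 shut, about 0.25 at the start, held at about 0.27 by the catch, 1.6 fully open. It swings out from the front, clockwise from above, about the upright hinge at the cabinet's front edge on its +y side. 260 mm wide, 14 mm thick, top 170 mm above the bench, about 0.8 kg; light friction, stays where left.
- narrow_door (a joint): Opening angle of the narrow cabinet's door, rad, hinged the same way: about 0.42 at the start, held at about 0.45 by its own catch. To be left ajar, neither opened nor shut.

How it is judged:
By the outcome, as a careful person would: the job done as asked, in the order asked, and still so for the second after the job is handed in, with the robot touching nothing.
It also fails if it takes over 35 s, if anything falls off the work surface, if the arm or the gripper's body presses on something with over 40 N, if the wrist force passes 120 N, or if a joint passes its speed limit or range.

## Working session

There is one attempt and no reset: what is moved stays moved. The work goes in short steps, Python scripts to look and compute and a tool call to move; the robot and the scene stay as the last step left them, time stands still between calls to the robot, and variables do not carry over. Pictures are saved under pics/ and viewed, at most 10 in all, crops included, and the job is handed in when it is done.

Besides the shell and the picture viewer there is one more tool, called after "Call:" in YAML: its name, and indented under it one key for each argument. arm_command: Moves the arm, as the interface text tells. Shift numbers are shares of 0.25 m and turn numbers shares of 180 degrees, none past 1 either way. Its arguments: {"type":"object","properties":{"rows":{"type":"array","items":{"type":"array"}},"grip":{"type":"number"}},"required":["rows"]}

```bash
mkdir -p pics; cat > h.py <<'E'
import numpy as np, cv2
from bench import arm
def cloud(n):
    p,d=arm.get_image(n); c=arm.camera_info(n); T=np.array(c["extrinsics"])
    v,u=np.mgrid[0:420,0:560]
    P=np.stack([(u-c["cx"])/c["fx"]*d,(v-c["cy"])/c["fy"]*d,d,np.ones_like(d)],-1)@T.T
    P=P[...,:3]; P[d==0]=np.nan
    return p,P
E
python3 - <<'E'
from h import *
ims=[]
for n in("scene","top"):
    p,P=cloud(n); ims.append(p); np.save(n+".npy",P)
    cv2.imwrite(f"pics/{n}0.png",p)
    print(n,np.array(arm.camera_info(n)["extrinsics"]).round(2).tolist())
    for q in("wide_catch","wide_door","wide_cabinet","narrow_door"):
        for r in arm.spot_in(n,q)[:2]:
            c,w=map(int,np.round(r["position"])); print(q,round(r["score"],2),c,w,P[w,c].round(0))
print(arm.read_state())
E
```

```text
scene [[-0.02, -0.95, 0.31, 421.24], [-1.0, 0.02, -0.01, 5.68], [0.0, -0.31, -0.95, 853.76], [0.0, 0.0, 0.0, 1.0]]
wide_catch 0.75 412 223 [ 620. -251.  148.]
wide_door 0.7 375 230 [ 611. -182.  136.]
wide_cabinet 0.58 383 188 [ 684. -197.  171.]
narrow_door 0.64 195 252 [574. 160. 147.]
narrow_door 0.2 378 228 [ 611. -184.  152.]
top [[0.0, -0.99, 0.15, 460.45], [-1.0, -0.0, -0.01, 27.32], [0.01, -0.15, -0.99, 1264.56], [0.0, 0.0, 0.0, 1.0]]
wide_catch 0.74 210 217 [584. 164. 147.]
wide_catch 0.6 380 200 [ 626. -251.  151.]
wide_door 0.9 354 200 [ 624. -184.  169.]
wide_cabinet 0.7 210 217 [584. 164. 147.]
wide_cabinet 0.64 363 173 [ 690. -207.  170.]
narrow_door 0.88 211 220 [577. 162. 146.]
{'clock': 0.5, 'joints': array([-8.69374492e-01,  3.84709940e-01,  7.80742190e-03, -2.43066538e-05,
       -1.19398808e+00, -2.58578175e-01]), 'joint_vel': array([-0.00115493,  0.00048182,  0.00031034,  0.00014531,  0.00078685,
       -0.00137521]), 'joint_efforts': array([-1.78889677e-04, -3.91689420e+01,  1.88443547e+01,  4.18711379e+00,
       -7.40360028e-04, -3.57166819e-06]), 'position': array([ 267.80056039, -564.65269461,  231.26615093]), 'ee_rot': array([-2.19612599e-01,  9.75587159e-01,  4.70272454e-05, -1.17427032e-05]), 'contact_force': array([-0.06521811,  0.12860017, -0.05327549]), 'wrist_torque': array([ 0.02229087,  0.02348669, -0.04533321]), 'grasp_force': 0.0, 'gripper_width': 85.49928220069204}
```

View pics/scene0.png

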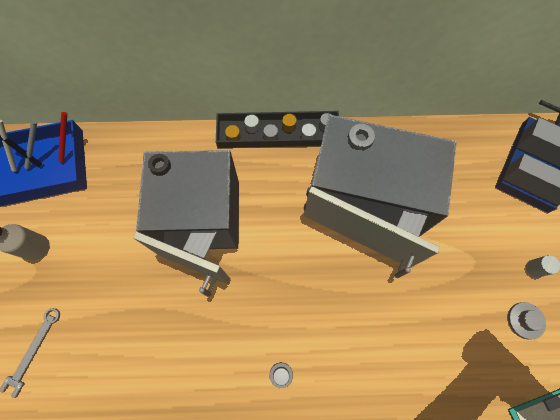

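View pics/top0.png

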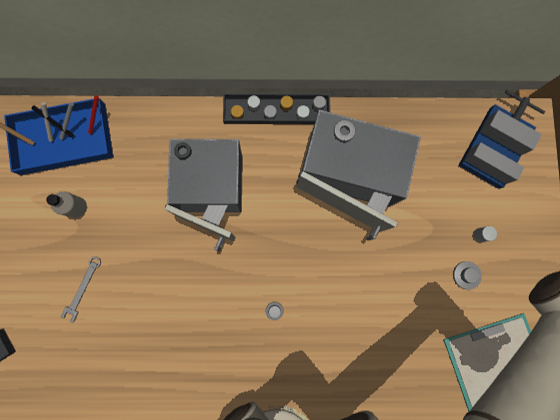

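The scene view shows the wide cabinet right (door top from (308,188) to (437,250), catch tab at (412,223)) and the narrow one left (tab at (200,243)). The top view agrees: tab at (380,200), hinge at (300,177).

```bash
python3 - <<'E'
from h import *
for n in("scene","top"):
    P=np.load(n+".npy"); p=cv2.imread(f"pics/{n}0.png").astype(int)
    g=p.mean(2); x,y,z=P[...,0],P[...,1],P[...,2]
    reg=(x>520)&(x<860)&(y<-20)&(y>-380)
    top=reg&(z>162)&(z<178)
    cab=top&(g<130); door=top&(g>150)
    for nm,m in(("cab",cab),("door",door)):
        k=cv2.morphologyEx(m.astype(np.uint8),cv2.MORPH_OPEN,np.ones((2,2)))>0
        q=P[k][:,:2].astype(np.float32)
        r=cv2.minAreaRect(q); print(n,nm,len(q),"z",np.median(z[k]).round(1),r,cv2.boxPoints(r).round(0).tolist())
    m=reg&(z>140)&(z<158)&(g>125)&(x>580)&(y<-200)&(y>-300)
    k=cv2.morphologyEx(m.astype(np.uint8),cv2.MORPH_OPEN,np.ones((3,3)))>0
    q=P[k]; print("tab",len(q),q.mean(0).round(1),np.percentile(q[:,2],[5,50,95]),cv2.boxPoints(cv2.minAreaRect(q[:,:2].astype(np.float32))).round(0).tolist())
    h=reg&(z>80)&(z<125)&(x<620)&(y<-180)
    v,u=np.where(h); print("low",len(v), np.nanmin(P[h],0) if len(v) else 0)
E
```

```text
scene cab 9548 z nan ((nan, nan), (0.0, 0.0), 0.0) [[nan, nan], [nan, nan], [nan, nan], [nan, nan]]
scene door 859 z nan ((614.9188842773438, -202.18545532226562), (312.33135986328125, 63.5445442199707), 73.77263641357422) [[541.0, -343.0], [602.0, -361.0], [689.0, -61.0], [628.0, -43.0]]
tab 463 [ 621.6 -250.1  148.7] [146.5125704  148.65135778 150.74039368] [[594.0, -258.0], [634.0, -281.0], [655.0, -242.0], [615.0, -220.0]]
low 531 [ 532.32238435 -280.38518633   80.06957507]
top cab 6374 z nan ((nan, nan), (0.0, 0.0), 0.0) [[nan, nan], [nan, nan], [nan, nan], [nan, nan]]
top door 477 z nan ((617.9134521484375, -191.09495544433594), (294.73016357421875, 38.73756408691406), 68.24886322021484) [[545.0, -321.0], [581.0, -335.0], [691.0, -61.0], [655.0, -47.0]]
tab 294 [ 622.8 -248.9  148.2] [144.37975826 148.27368077 151.69813944] [[593.0, -257.0], [633.0, -278.0], [653.0, -240.0], [613.0, -219.0]]
low 216 [ 535.99140351 -281.22127692   80.09205209]
```

```bash
python3 - <<'E'
import cv2
a=cv2.imread("pics/scene0.png")[150:290,290:470]; cv2.imwrite("pics/crop0.png",cv2.resize(a,None,fx=4,fy=4,interpolation=cv2.INTER_CUBIC))
E
```

```text
(no output)
```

View pics/crop0.png

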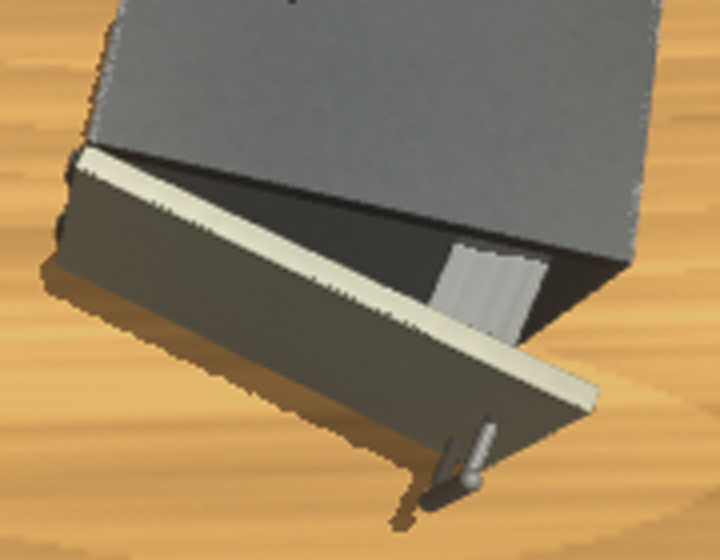

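The crop shows the door hinged at left, with the tab running from the door's back to under the cabinet roof near the free end; a handle sits outside the door. Next I fit the lines robustly.

```bash
python3 - <<'E'
from h import *
for n in("scene","top"):
    P=np.load(n+".npy"); p=cv2.imread(f"pics/{n}0.png"); g=p.mean(2)
    P=np.nan_to_num(P,nan=-999); x,y,z=np.moveaxis(P,-1,0)
    reg=(x>520)&(x<860)&(y<-20)&(y>-380)&(z>160)&(z<180)
    cab=reg&(g<130); l,lab,st,_=cv2.connectedComponentsWithStats(cab.astype(np.uint8)); k=lab==1+st[1:,4].argmax()
    q=P[k][:,:2].astype(np.float32); r=cv2.minAreaRect(q); print(n,"cab z",np.median(z[k]),r,cv2.boxPoints(r).round(0).tolist())
    door=reg&(g>165)&(np.ptp(p.astype(int),axis=2)<60)&(y<-50)
    l,lab,st,_=cv2.connectedComponentsWithStats(door.astype(np.uint8)); k=lab==1+st[1:,4].argmax()
    q=P[k]; 
    f=cv2.fitLine(q[:,:2].astype(np.float32),cv2.DIST_HUBER,0,.01,.01).ravel(); d=f[:2]*np.sign(f[1])
    s=(q[:,:2]-f[2:])@d; t=(q[:,:2]-f[2:])@[d[1],-d[0]]
    print("door z",np.median(q[:,2]),"dir",d,"ang",np.degrees(np.arctan2(-d[0],d[1])),"ends",f[2:]+d*s.min(),f[2:]+d*s.max(),"len",np.ptp(s),"perp pct",np.percentile(t,[2,10,50,90,98]))
E
```

```text
scene cab z 169.65985433579374 ((738.37548828125, -207.0291748046875), (260.20538330078125, 162.3909912109375), 74.9177017211914) [[626.0, -312.0], [783.0, -354.0], [851.0, -103.0], [694.0, -60.0]]
door z 169.78549891168086 dir [0.47995037 0.8772956 ] ang -28.68216 ends [ 562.87467664 -284.4738046 ] [686.68717593 -58.15839857] len 257.9693806766618 perp pct [-5.70372323e+00 -4.67519749e+00 -4.04694055e-03  4.65754817e+00
  5.79690463e+00]
top cab z 169.2497601411186 ((741.4766235351562, -207.08767700195312), (260.4090576171875, 161.69837951660156), 75.03044128417969) [[630.0, -312.0], [786.0, -354.0], [853.0, -102.0], [697.0, -60.0]]
door z 169.43638884087068 dir [0.4829407 0.875653 ] ang -28.877642 ends [ 565.81258595 -281.6566821 ] [688.75152177 -58.74763622] len 254.5632101162065 perp pct [-4.80710198 -3.77265599 -0.00583155  3.66911906  4.75851285]
```

Call:
arm_command:
  rows:
    - [[-0.8, 0.24, 0], [0, 0, -0.23]]
    - [[-0.8, 0.24, 0], [0, 0, -0.23]]
    - [[-0.8, 0.24, 0], [0, 0, -0.23]]
    - [[-0.8, 0.24, 0], [0, 0, -0.23]]
    - [[-0.8, 0.24, 0], [0, 0, -0.23]]
  grip: 0

```text
clock: 1.0
position: [426.1, -421.8, 231.5]
ee_rot: [-0.555, 0.832, -0.0, 0.0]
contact_force: [-0.4, -0.7, -0.5]
gripper_width: 12.5
grasp_force: 0.0
```

```bash
cat >> h.py <<'E'
from scipy.spatial.transform import Rotation as R
H=np.array([694.,-61.])
def pose(th,back=0,off=(25,-200)):  # point in door frame at opening th (rad): off=(n,u), yaw of n
    a=-np.radians(15.05)-th; n=np.array([np.cos(a),np.sin(a)]); u=np.array([-n[1],n[0]])
    return H+n*off[0]+u*off[1], a
def down(yaw): return R.from_euler("z",yaw)*R.from_euler("x",np.pi)
def rel(p,yaw):
    s=arm.read_state(); r=R.from_quat(s["ee_rot"])
    d=r.inv().apply(np.array(p)-s["position"])/250; w=(r.inv()*down(yaw)).as_rotvec()/np.pi
    return d.round(4).tolist(),w.round(4).tolist()
def st():
    s=arm.read_state(); print(round(s["clock"],2),s["position"].round(1),"yaw",np.degrees(R.from_quat(s["ee_rot"]).as_euler("xyz")).round(1),"F",s["contact_force"].round(1),"w",s["gripper_width"].round(1),"q",s["joints"].round(2))
E
python3 - <<'E'
from h import *
st()
xy,a=pose(.24); print(xy,np.degrees(a)); print(rel([*xy,215],a))
E
```

```text
Traceback (most recent call last):
  File "h.py", line 20, in st
    s=arm.read_state(); print(round(s["clock"],2),s["position"].round(1),"yaw",np.degrees(R.from_quat(s["ee_rot"]).as_euler("xyz")).round(1),"F",s["contact_force"].round(1),"w",s["gripper_width"].round(1),"q",s["joints"].round(2))
                                                                                                                                                                                 ^^^^^^^^^^^^^^^^^^^^^^^^
AttributeError: 'float' object has no attribute 'round'
```

```bash
sed -i 's/s\["gripper_width"\].round(1)/round(s["gripper_width"],1)/' h.py
python3 - <<'E'
from h import *
st()
xy,a=pose(.24); print(xy,np.degrees(a)); print(rel([*xy,215],a))
E
```

```text
1.0 [ 426.1 -421.8  231.5] yaw [-179.9    0.  -112.6] F [-0.4 -0.7 -0.5] w 12.5 q [-0.51  0.34 -0.06 -0.   -1.17  0.12]
[ 619.55370533 -248.30389534] -28.800987083139763
([-0.938, -0.4473, 0.0666], [-0.0003, -0.0001, -0.4656])
```

Call:
arm_command:
  rows:
    - [[-0.5, -0.24, 0], [0, 0, -0.235]]
    - [[-0.5, -0.24, 0], [0, 0, -0.235]]
    - [[-0.5, -0.24, 0], [0, 0, -0.235]]
    - [[-0.5, -0.24, 0], [0, 0, -0.235]]
    - [[-0.5, -0.24, 0], [0, 0, -0.235]]

```text
clock: 1.5
position: [528.4, -332.3, 231.0]
ee_rot: [0.817, -0.577, -0.0, 0.0]
contact_force: [-0.3, -1.3, 0.6]
gripper_width: -0.3
grasp_force: 0.0
```

```bash
python3 - <<'E'
from h import *
st()
xy,a=pose(.24); print(rel([*xy,200],a))
E
```

```text
1.5 [ 528.4 -332.3  231. ] yaw [180.    0.  -70.4] F [-0.3 -1.3  0.6] w -0.3 q [-0.3   0.38  0.01 -0.   -1.19  0.64]
([-0.1944, -0.4561, 0.1241], [0.0001, 0.0001, -0.2313])
```

Call:
arm_command:
  rows:
    - [[-0.19, -0.456, 0.08], [0, 0, -0.231]]
    - [[-0.19, -0.456, 0.08], [0, 0, -0.231]]
    - [[-0.19, -0.456, 0.08], [0, 0, -0.231]]
    - [[-0.19, -0.456, 0.08], [0, 0, -0.231]]
    - [[-0.19, -0.456, 0.08], [0, 0, -0.231]]

```text
clock: 2.0
position: [620.2, -250.3, 210.6]
ee_rot: [0.968, -0.25, -0.001, 0.0]
contact_force: [-0.3, -0.8, 0.5]
gripper_width: 0.1
grasp_force: 0.0
```

Call:
arm_command:
  rows:
    - [[0, 0, 0], [0, 0, 0]]
    - [[0, 0, 0], [0, 0, 0]]

```text
clock: 2.2
position: [619.4, -251.5, 211.3]
ee_rot: [0.967, -0.255, 0.0, 0.0]
contact_force: [-0.8, 0.3, -0.0]
gripper_width: 0.4
grasp_force: 0.0
```

```bash
python3 - <<'E'
from h import *
st()
xy,a=pose(.24); print(xy,rel([*xy,152],a))
ims=[cv2.resize(cv2.imwrite("pics/x.png",p) and p[y:y+100,x:x+130],None,fx=3,fy=3) for n,y,x in(("scene",160,330),("top",140,310)) for p in [arm.get_image(n)[0]]]
cv2.imwrite("pics/c1.png",cv2.hconcat(ims))
E
```

```text
2.2 [ 619.4 -251.5  211.3] yaw [180.   -0.  -29.5] F [-0.8  0.3 -0. ] w 0.4 q [-0.14  0.47  0.1   0.   -1.2   1.2 ]
[ 619.55370533 -248.30389534] ([-0.0058, -0.0113, 0.2373], [0.0, -0.0, -0.0039])
```

View pics/c1.png

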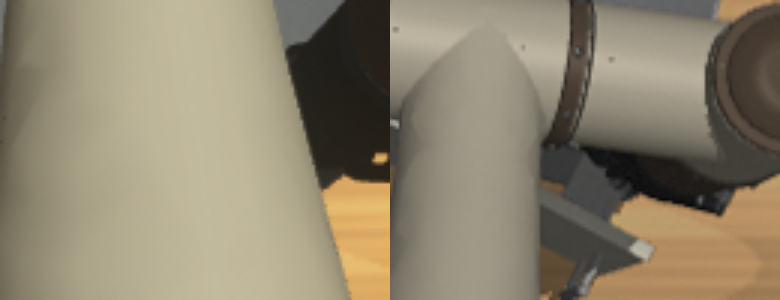

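The arm hides the catch from both cameras, with only the door's free end visible at about (640,245) in the crop, so I go down by feel.

Call:
arm_command:
  rows:
    - [[-0.006, -0.01, 0.05], [0, 0, -0.004]]
    - [[-0.006, -0.01, 0.1], [0, 0, -0.004]]
    - [[-0.006, -0.01, 0.15], [0, 0, -0.004]]
    - [[-0.006, -0.01, 0.19], [0, 0, -0.004]]
    - [[-0.006, -0.01, 0.22], [0, 0, -0.004]]

```text
clock: 2.8
position: [618.8, -248.4, 154.5]
ee_rot: [0.969, -0.247, -0.001, 0.0]
contact_force: [0.1, 1.5, -0.6]
gripper_width: -0.0
grasp_force: 0.0
```

Call:
arm_command:
  rows:
    - [[0, 0, 0.016], [0, 0, 0]]
    - [[0, 0, 0.024], [0, 0, 0]]
    - [[0, 0, 0.032], [0, 0, 0]]
    - [[0, 0, 0.04], [0, 0, 0]]
    - [[0, 0, 0.04], [0, 0, 0]]

```text
clock: 3.3
position: [620.0, -248.8, 147.2]
ee_rot: [0.969, -0.247, 0.001, 0.0]
contact_force: [-0.3, -0.4, 3.2]
gripper_width: -0.0
grasp_force: 1.4
```

```bash
python3 - <<'E'
from h import *
st()
xy,a=pose(.24); print(xy,rel([*xy,136],a))
E
```

```text
3.3 [ 620.  -248.8  147.2] yaw [-1.80e+02 -1.00e-01 -2.86e+01] F [-0.3 -0.4  3.2] w -0.0 q [-0.14  0.52  0.01  0.   -1.06  1.21]
[ 619.55370533 -248.30389534] ([-0.0025, -0.001, 0.045], [-0.0001, -0.0006, 0.001])
```

Contact at about z 148–149 with 3 N, as expected. Pressing ~13.5 mm.

Call:
arm_command:
  rows:
    - [[0, 0, 0.016], [0, 0, 0]]
    - [[0, 0, 0.03], [0, 0, 0]]
    - [[0, 0, 0.04], [0, 0, 0]]
    - [[0, 0, 0.046], [0, 0, 0]]
    - [[0, 0, 0.046], [0, 0, 0]]

```text
clock: 3.8
position: [619.5, -248.7, 134.9]
ee_rot: [0.969, -0.247, 0.0, 0.0]
contact_force: [0.4, -1.5, 5.6]
gripper_width: -0.0
grasp_force: 2.4
```

```bash
python3 - <<'E'
from h import *
st()
# tip hugging the door back: 11 mm half width; plan arc
for th in(.24,.3,.4,.5,.6):
    xy,a=pose(th,off=(13,-200)); print(th,xy.round(1),rel([*xy,135.5],a))
E
```

```text
3.8 [ 619.5 -248.7  134.9] yaw [180.   -0.  -28.6] F [ 0.4 -1.5  5.6] w -0.0 q [-0.14  0.53 -0.01  0.   -1.03  1.21]
0.24 [ 609.  -242.5] ([-0.0486, -0.0014, -0.0026], [0.0, -0.0001, 0.001])
0.3 [ 598.3 -237.1] ([-0.0967, 0.0001, -0.0026], [0.0, -0.0001, 0.0201])
0.4 [ 581.2 -226.7] ([-0.1767, -0.0037, -0.0026], [0.0, -0.0001, 0.0519])
0.5 [ 565.2 -214.6] ([-0.256, -0.0156, -0.0027], [0.0, -0.0001, 0.0837])
0.6 [ 550.5 -201. ] ([-0.3336, -0.0352, -0.0027], [0.0, -0.0001, 0.1156])
```

Call:
arm_command:
  rows:
    - [[-0.024, 0, 0], [0, 0, 0]]
    - [[-0.048, -0.001, 0], [0, 0, 0.001]]
    - [[-0.07, -0.001, 0], [0, 0, 0.01]]
    - [[-0.097, 0, 0], [0, 0, 0.02]]
    - [[-0.12, -0.001, 0], [0, 0, 0.03]]

```text
clock: 4.3
position: [591.8, -233.9, 134.9]
ee_rot: [0.956, -0.293, -0.001, 0.0]
contact_force: [-1.3, -2.6, 4.3]
gripper_width: 0.3
grasp_force: 2.4
```

```bash
python3 - <<'E'
from h import *
st()
for th in(.4,.45,.5,.55,.6,.65,.7):
    xy,a=pose(th,off=(13,-200)); print(th,xy.round(1),rel([*xy,135],a))
E
```

```text
4.3 [ 591.8 -233.9  134.9] yaw [ 1.799e+02  1.000e-01 -3.410e+01] F [-1.3 -2.6  4.3] w 0.3 q [-0.12  0.48 -0.09  0.   -1.    1.1 ]
0.4 [ 581.2 -226.7] ([-0.0516, -0.0002, -0.0003], [0.0003, 0.0003, 0.0214])
0.45 [ 573.1 -220.8] ([-0.0916, -0.0013, -0.0002], [0.0003, 0.0003, 0.0373])
0.5 [ 565.2 -214.6] ([-0.1316, -0.0044, -0.0002], [0.0003, 0.0003, 0.0532])
0.55 [ 557.7 -208. ] ([-0.1714, -0.0095, -0.0002], [0.0003, 0.0003, 0.0691])
0.6 [ 550.5 -201. ] ([-0.2108, -0.0166, -0.0001], [0.0003, 0.0003, 0.085])
0.65 [ 543.7 -193.6] ([-0.2499, -0.0256, -0.0001], [0.0003, 0.0003, 0.101])
0.7 [ 537.3 -185.9] ([-0.2884, -0.0366, -0.0001], [0.0004, 0.0003, 0.1169])
```

Call:
arm_command:
  rows:
    - [[-0.045, 0, 0], [0, 0, 0.02]]
    - [[-0.09, -0.001, 0], [0, 0, 0.037]]
    - [[-0.13, -0.004, 0], [0, 0, 0.053]]
    - [[-0.17, -0.01, 0], [0, 0, 0.069]]
    - [[-0.21, -0.017, 0], [0, 0, 0.085]]

```text
clock: 4.8
position: [550.3, -200.8, 134.8]
ee_rot: [0.908, -0.418, -0.001, 0.0]
contact_force: [0.1, -2.6, 4.8]
gripper_width: -0.2
grasp_force: 2.4
```

```bash
python3 - <<'E'
from h import *
st()
for th in(.65,.7,.75,.8,.85,.9):
    xy,a=pose(th,off=(13,-200)); print(th,xy.round(1),rel([*xy,135],a))
E
```

```text
4.8 [ 550.3 -200.8  134.8] yaw [ 1.799e+02  1.000e-01 -4.950e+01] F [ 0.1 -2.6  4.8] w -0.2 q [-0.07  0.4  -0.22  0.   -0.95  0.78]
0.65 [ 543.7 -193.6] ([-0.0391, 0.0015, -0.0008], [0.0005, 0.0004, 0.0157])
0.7 [ 537.3 -185.9] ([-0.0791, 0.0011, -0.0008], [0.0005, 0.0004, 0.0316])
0.75 [ 531.2 -177.9] ([-0.1191, -0.0013, -0.0007], [0.0005, 0.0004, 0.0475])
0.8 [ 525.6 -169.7] ([-0.159, -0.0057, -0.0007], [0.0005, 0.0003, 0.0634])
0.85 [ 520.4 -161.1] ([-0.1986, -0.012, -0.0007], [0.0005, 0.0003, 0.0793])
0.9 [ 515.6 -152.3] ([-0.2378, -0.0203, -0.0006], [0.0005, 0.0003, 0.0952])
```

Call:
arm_command:
  rows:
    - [[-0.04, 0.001, 0], [0, 0, 0.016]]
    - [[-0.08, 0.001, 0], [0, 0, 0.032]]
    - [[-0.12, -0.001, 0], [0, 0, 0.048]]
    - [[-0.16, -0.006, 0], [0, 0, 0.064]]
    - [[-0.2, -0.012, 0], [0, 0, 0.08]]

```text
clock: 5.3
position: [520.1, -160.7, 134.7]
ee_rot: [0.849, -0.529, -0.001, 0.0]
contact_force: [-0.3, -0.6, 5.0]
gripper_width: -0.6
grasp_force: 2.4
```

Call:
arm_command:
  rows:
    - [[-0.04, 0.001, 0], [0, 0, 0.016]]
    - [[-0.08, 0.001, 0], [0, 0, 0.032]]
    - [[-0.12, -0.001, 0], [0, 0, 0.048]]
    - [[-0.16, -0.006, 0], [0, 0, 0.064]]
    - [[-0.2, -0.012, 0], [0, 0, 0.08]]

```text
clock: 5.8
position: [500.7, -114.4, 134.6]
ee_rot: [0.776, -0.631, -0.001, 0.0]
contact_force: [-0.5, -0.3, 4.5]
gripper_width: 0.0
grasp_force: 2.4
```

```bash
python3 - <<'E'
from h import *
st()
for th in(1.1,1.15,1.2,1.25,1.3):
    xy,a=pose(th,off=(13,-200)); print(th,xy.round(1),rel([*xy,135],a))
E
```

```text
5.8 [ 500.7 -114.4  134.6] yaw [179.9   0.  -78.3] F [-0.5 -0.3  4.5] w 0.0 q [ 0.09  0.29 -0.4  -0.   -0.88  0.11]
1.1 [ 501. -115.] ([0.0026, -0.0007, -0.0016], [0.0005, 0.0002, -0.0011])
1.15 [ 498.5 -105.3] ([-0.0375, 0.0011, -0.0016], [0.0006, 0.0002, 0.0148])
1.2 [496.6 -95.5] ([-0.0775, 0.0008, -0.0015], [0.0006, 0.0002, 0.0307])
1.25 [495.1 -85.6] ([-0.1176, -0.0015, -0.0015], [0.0006, 0.0002, 0.0467])
1.3 [494.1 -75.6] ([-0.1574, -0.0057, -0.0015], [0.0006, 0.0002, 0.0626])
```

Still on the tab at ~1.1 rad. On to 1.25 with a slowing finish.

Call:
arm_command:
  rows:
    - [[-0.035, 0.001, 0], [0, 0, 0.015]]
    - [[-0.075, 0.001, 0], [0, 0, 0.031]]
    - [[-0.105, -0.001, 0], [0, 0, 0.042]]
    - [[-0.125, -0.002, 0], [0, 0, 0.05]]
    - [[-0.13, -0.002, 0], [0, 0, 0.052]]

```text
clock: 6.3
position: [494.6, -82.5, 134.6]
ee_rot: [0.723, -0.691, -0.001, 0.001]
contact_force: [-0.4, -1.6, 4.5]
gripper_width: -0.0
grasp_force: 2.4
```

Call:
arm_command:
  rows:
    - [[0, 0, 0], [0, 0, 0]]
    - [[0.008, 0, 0], [0, 0, 0]]
    - [[0.012, 0, 0], [0, 0, 0]]
    - [[0.012, 0, 0], [0, 0, 0]]

```text
clock: 6.7
position: [495.4, -86.6, 134.5]
ee_rot: [0.722, -0.692, -0.001, 0.001]
contact_force: [-3.5, -0.4, 4.8]
gripper_width: -0.1
grasp_force: 2.4
```

```bash
python3 - <<'E'
from h import *
st()
E
```

```text
6.7 [495.4 -86.6 134.5] yaw [179.9  -0.  -87.5] F [-3.5 -0.4  4.8] w -0.1 q [ 0.15  0.28 -0.42 -0.   -0.87 -0.11]
```

Call:
arm_command:
  rows:
    - [[0, 0, -0.05], [0, 0, 0]]
    - [[0, 0, -0.12], [0, 0, 0]]
    - [[0, 0, -0.2], [0, 0, 0]]
    - [[0, 0, -0.3], [0, 0, 0]]
    - [[0, 0, -0.4], [0, 0, 0]]

```text
clock: 7.2
position: [496.5, -86.0, 234.8]
ee_rot: [0.722, -0.692, -0.0, -0.0]
contact_force: [0.5, 0.1, -0.7]
gripper_width: 0.4
grasp_force: 0.0
```

Call:
arm_command:
  rows:
    - [[0.15, 0, -0.44], [0, 0, 0]]
    - [[0.3, 0, -0.44], [0, 0, 0]]
    - [[0.45, 0, -0.44], [0, 0, 0]]
    - [[0.6, 0, -0.44], [0, 0, 0]]
    - [[0.75, 0, -0.44], [0, 0, 0]]

```text
clock: 7.7
position: [505.4, -275.8, 345.6]
ee_rot: [0.722, -0.692, 0.002, -0.001]
contact_force: [1.2, 0.2, -0.3]
gripper_width: -0.3
grasp_force: 0.0
```

Call:
arm_command:
  rows:
    - [[0.15, 0, 0], [0, 0, 0]]
    - [[0.3, 0, 0], [0, 0, 0]]
    - [[0.45, 0, 0], [0, 0, 0]]
    - [[0.5, 0, 0], [0, 0, 0]]
    - [[0.5, 0, 0], [0, 0, 0]]

```text
clock: 8.2
position: [510.0, -399.9, 342.6]
ee_rot: [0.721, -0.692, -0.001, 0.0]
contact_force: [-0.9, 0.9, -0.4]
gripper_width: 0.5
grasp_force: 0.0
```

```bash
python3 - <<'E'
from h import *
st()
cv2.imwrite("pics/s2.png",arm.get_image("top")[0])
E
```

```text
8.2 [ 510.  -399.9  342.6] yaw [ 1.799e+02  1.000e-01 -8.770e+01] F [-0.9  0.9 -0.4] w 0.5 q [-0.42  0.38  0.27 -0.   -1.47  0.46]
```

View pics/s2.png

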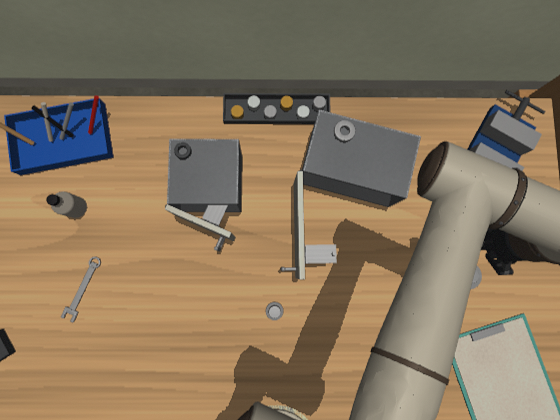

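The top view shows the wide door pointing straight towards the robot, from (300,175) to (300,277), about 75° open. The narrow door is unchanged, from (168,207) to (230,235), and the arm is clear. Handing in.

```bash
python3 -c "
from bench import arm
print(arm.job_done())"
```

```text
the job is handed in; nothing more can be done
None
```

I pressed the wide cabinet's catch and held it down while pulling its door open to about 75° from shut, then let go; the narrow door was left ajar as it was, and the job was handed in at about 8 s.

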